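Seat the cigar mould and trip the guarded press lever

TASK

Push the wooden cigar mould along the bed of the press until it is fully home against the back stop, then reach through the window in the top of the lever guard and press the lever all the way down, so that the hold-down plate drops over the mould. Do not touch the guard, do not lift the mould, leave the tray, pot and ring where they are, and finish with the hand withdrawn.

Things in the scene. Friction and masses are not known exactly. Their poses are not given: they have to be found in the camera images.
- mould: Loose pale wooden block 150 mm long (its x), 64 wide (its y), 50 high, 0.4 to 0.65 kg, with two dark steel bands and three dark round cavity ends on its near (-x) end face. Origin: centre of its underside; x along its length, to the back stop. It slides on the press bed between two guide rails, 3 mm play each side, and starts 35 to 75 mm short of the back stop.
- press_home (a point): Point on the top face of the press bed (12 mm above the table): the mould's origin lies here when the mould is home against the back stop; its near end face is then 75 mm before this point. x is the pushing direction, along the rails to the stop; y left, z up.
- press: The fixed press. Origin: on the table, 55 mm before press_home; same axes. Wooden bed x -140 to 150 mm, 160 wide, 12 high; steel rails x -100 to 130, y 35 to 43 either side, tops at z 26 mm. Over the far half: hold-down plate x 65 to 125, 64 wide, underside at z 88 while the lever is up; 20 mm columns at x 95, y 60 either side; head 160 wide, z 180 to 275.
- guard: The lever guard, an aluminium sheet box 130 mm (its x) by 120 mm (its y), closed on all sides, with a window in its flat top; the top face is 75 mm above the table, 4 mm thick. Fixed on a pale wooden base 160 x 140 x 8 mm. Origin: on the table, under the centre of the box; z up. It may not be touched.
- window (a point): Centre of the window opening, at the level of the guard's top face. The opening is a rectangle 84 mm along the guard's x and 74 mm along its y (edges 42 and 37 mm from this point). Axes as the guard's.
- lever_pad (a point): Centre of the top face of the lever's black pad (36 mm along the lever, 34 mm wide), seen through the window; moves with the lever. Up: 9 mm below the guard's top face; fully down: about 32 mm below it, within 4 mm of the same place in x. The lever's pivot lies 62 mm away towards the guard's +x.
- press_lever (a joint): Angle of the lever: 0 up, 0.36 rad fully down on its stop. Starts at 0. A stiff friction hinge: some 6 N on the pad move it, and it stays where it is left.
- tray: Bystander: wooden tray 160 x 130 x 45 mm with rolled cigars in it, 0.9 kg. Origin: centre of its underside. Not to be moved.
- pot: Bystander: small white ceramic pot, 68 mm across, 60 mm high. Origin: centre of its underside. Not to be moved.
- gauge: Bystander: white ring gauge lying flat, 72 mm across, 18 mm high. Origin: centre of its underside. Not to be moved.

How it is judged:
By the outcome, as a careful person would: the job done as asked, in the order asked, and still so for the second after the job is handed in, with the robot touching nothing.
It also fails if it takes over 58 s, if anything falls off the work surface, if the arm or the gripper's body presses on something with over 40 N, if the wrist force passes 120 N, or if a joint passes its speed limit or range.

ROBOT

A 6-joint arm with a two-finger parallel gripper is mounted at the origin on the work surface. World frame = base frame: x ahead of the robot, y to its left, z up, the work surface at z = 0. Lengths are in m, angles in rad, forces in N, time in s.
With the tool pointing down it reaches from about 0.35 to 0.775 m from the base axis. Payload 5.5 kg.
Tool frame: the origin (TCP) lies at the very end of the fingers, on their centre line; the grasp point (between the pads) lies 19 mm behind it; z points along the fingers, y is the line along which they close (so a half turn about z gives the same grasp; the last joint's range is limited). The gripper opens to 85 mm and grips with 20 to 120 N. Pads are 22 mm wide; open, the fingers measure 114 mm over their backs; the gripper's body (76 mm by 85 mm) begins 54 mm behind the grasp point. The pads swing forward as they close: fully open they stand 13 mm farther back than shut.
Start: joints at [-1.259, 0.313, 0.046, 1.304, 0, 1.431], TCP at [0.251, -0.517, 0.231] pointing down, gripper open.
Joint ranges: [-2.76, 2.76], [-0.86, 1.69], [-1.03, 1.26], [-2.2, 2.34], [-1.47, 1.5], [-3.14, 3.14]. Speed limits (rad/s): [2.57, 2.57, 3.14, 3.14, 3.14, 3.14].

INTERFACE

Orientations are given as a unit quaternion [w, x, y, z].
In Python, from workcell import env, imaging, ticket gives the robot as it stands. The module is installed in compiled form; this text tells all that it offers.
- The arm moves only by the tool apply_moves, never from a script. Its argument "rows" is a list of rows, each an object with "xyz": the shift along the tool's x, y, z in mm, a list of three; "turn": the turn, a rotation vector about the tool's x, y, z in rad, a list of three; "grip": the opening, from 0 (shut) to 1 (fully open). A call has 1 to 12 rows; each row is the pose to reach, as a shift and turn from the pose commanded when the call began, along the tool's axes at that moment; what a row does not reach only later rows make up. A row lasts 1/12 s, in which the tool goes at most 41.7 mm and 7.16 degrees, less where a joint would pass 70% of its speed; a pose out of reach is approached as far as the arm can. A call with a gripper value outside its range is refused whole. The fingers move at their own pace and stop on an object; "force" is the grip in N (left out, the last holds). Time passes only in rows, so rows that repeat a pose let the fingers close. It gives the time, the measured TCP pose, the force, the opening and the grip force at its end, in the units of the state.
- env.get_state(): the state, without advancing time (a new reading comes with each control period).
- imaging.read_camera(name): name is "scene" or "side" or "wrist"; returns a dict with "color" (420x560x3 uint8, blue, green, red), "z_map" (420x560 float32, m along the optical axis (not along the pixel's ray), 0 where there is no reading), "camera_matrix" (3x3 intrinsics, pixels), "view" (4x4, takes a point from world to camera coordinates). Camera axes: x right, y down, z forward; pixel columns grow to the right and rows downward; lengths in m; the calibration is good to about 2 mm. A picture is of the moment at which its call begins.
- ticket.hand_in(): hands the job in; it is judged then, once.
The state is a dict: "clock": time; "joint_pos": joint angles; "qvel": joint speeds; "tau": joint torques, N m; "tcp_pos": TCP position; "orientation": TCP orientation; "wrist_force": force on the tool from outside, world axes, zero at the start; "ft_torque": the same for the moment, N m; "finger_gap": finger opening in m; "grip_force": force on a finger pad.
Only numpy, scipy, OpenCV 4.12 (cv2) and the standard library are available. Lean on these libraries where they do the work, as an engineer would, in place of code of your own. Each camera call takes 0.05 s, during which the arm holds its last target. There are 200 camera calls.

## Working session

There is one attempt and no reset: what is moved stays moved. The work goes in short steps, Python scripts to look and compute and a tool call to move; the robot and the scene stay as the last step left them, time stands still between calls to the robot, and variables do not carry over. Pictures are saved under pics/ and viewed, at most 10 in all, crops included, and the job is handed in when it is done.

Besides the shell and the picture viewer there is one more tool, called after "Emit:" by a JSON object that holds its "api" and its "payload", one argument or row to a line. apply_moves: Moves the arm, as the interface text tells. Its arguments: {"type":"object","properties":{"rows":{"type":"array"},"force":{"type":"number"}},"required":["rows"]}

```bash
mkdir -p pics; python3 - <<'E'
from workcell import env, imaging
import cv2,numpy as np,pickle
D={}
for n in("scene","side"):
    d=imaging.read_camera(n);D[n]=d;cv2.imwrite(f"pics/{n}0.png",d["color"])
    c=np.linalg.inv(d["view"]);print(n,c.round(3).tolist(),d["camera_matrix"].tolist())
pickle.dump(D,open("d0.pkl","wb"));print(env.get_state())
E
```

```text
scene [[-0.782, 0.325, -0.531, 1.206], [0.623, 0.422, -0.659, 0.746], [0.01, -0.846, -0.533, 0.682], [0.0, 0.0, 0.0, 1.0]] [[440.35030537552785, 0.0, 281.1398825036016], [0.0, 440.35030537552785, 206.83068497701822], [0.0, 0.0, 1.0]]
side [[0.998, -0.053, 0.045, 0.539], [-0.069, -0.667, 0.742, -0.779], [-0.01, -0.743, -0.669, 0.798], [0.0, 0.0, 0.0, 1.0]] [[438.2403229173094, 0.0, 284.3834358131903], [0.0, 438.2403229173094, 210.68462292789715], [0.0, 0.0, 1.0]]
{'clock': 0.1, 'joint_pos': array([-1.25857568e+00,  3.13934383e-01,  4.51182466e-02,  1.30362006e+00,
       -1.32923362e-05,  1.43121115e+00]), 'qvel': array([-0.00024464, -0.00129005,  0.00309578,  0.00081003, -0.00016968,
       -0.0018739 ]), 'tau': array([ 2.07889556e-03, -4.81728244e+01,  2.99242187e+01,  1.27884923e-02,
       -2.42960296e-04,  1.47712916e-05]), 'tcp_pos': array([ 0.25089499, -0.51687267,  0.23050338]), 'orientation': array([-8.16307407e-04,  9.74591935e-01,  2.23986355e-01, -7.73083326e-05]), 'wrist_force': array([-0.19759415,  0.39915411, -0.03530091]), 'ft_torque': array([ 0.06002655, -0.01114018, -0.01598077]), 'grip_force': 0.0, 'finger_gap': 0.08542814781332705}
```

View pics/scene0.png

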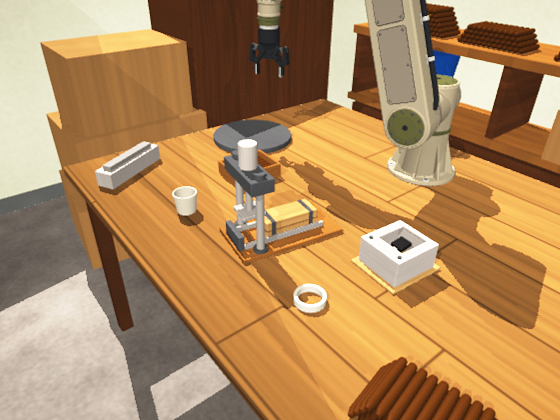

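View pics/side0.png

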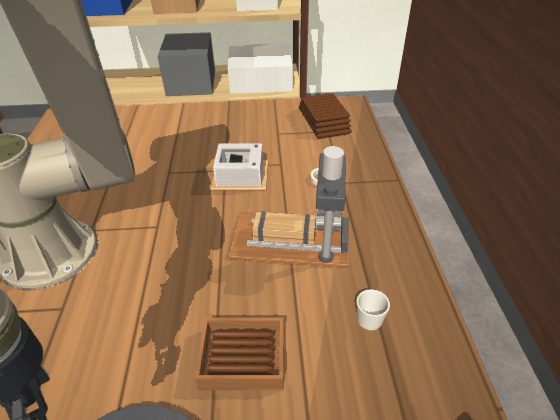

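The scene view shows the press (about 280,230), with the mould at (290,217) on its bed, and the guard at (398,250) with the black pad at (402,243). In the side view the mould is at (283,228), the guard at (240,165) with the pad at (236,158), the tray at (243,352), the pot at (371,310) and the ring at (317,177).

```bash
cat > h.py <<'E'
import numpy as np,cv2
def cloud(d):
    z=d["z_map"];K=d["camera_matrix"];v,u=np.mgrid[:z.shape[0],:z.shape[1]]
    p=np.stack([(u-K[0,2])/K[0,0]*z,(v-K[1,2])/K[1,1]*z,z],-1)
    T=np.linalg.inv(d["view"]);p=p@T[:3,:3].T+T[:3,3];p[z==0]=np.nan
    return p
def ray(d,uv,h):
    K=d["camera_matrix"];T=np.linalg.inv(d["view"])
    r=T[:3,:3]@np.linalg.solve(K,[uv[0],uv[1],1.]);o=T[:3,3];return o+r*(h-o[2])/r[2]
def rect(P):
    (c,s,a)=cv2.minAreaRect((P[:,:2]*1000).astype(np.float32));return np.round(c,1),np.round(s,1),round(a,1)
E
python3 - <<'E'
import pickle,numpy as np,cv2;from h import *
D=pickle.load(open("d0.pkl","rb"))
for n in D:
    p=cloud(D[n]);c=D[n]["color"].astype(int);hsv=cv2.cvtColor(D[n]["color"],cv2.COLOR_BGR2HSV)
    box={"scene":dict(m=(225,195,345,258),g=(350,215,442,285)),"side":dict(m=(228,180,352,268),g=(208,140,272,190))}[n]
    for k,(lo,hi) in dict(m=(.055,.069),g=(.070,.080)).items():
        x0,y0,x1,y1=box[k];M=np.zeros(p.shape[:2],bool);M[y0:y1,x0:x1]=1
        m=M&(p[...,2]>lo)&(p[...,2]<hi)
        if k=="m": m&=(hsv[...,1]>60)
        _,L,S,_=cv2.connectedComponentsWithStats(m.astype(np.uint8))
        for i in range(1,len(S)):
            if S[i,4]>60:
                P=p[L==i];print(n,k,S[i],rect(P),P.mean(0).round(4),P[:,2].std().round(4))
        if k=="g":
            m=M&(hsv[...,2]<70)&(p[...,2]>.03)&(p[...,2]<.085);P=p[m]; print(n,"pad",m.sum(),rect(P),np.median(P,0).round(4))
        # rails (gray, z~26) and bed
        if k=="m":
            m=M&(abs(p[...,2]-.026)<.004)&(hsv[...,1]<70);P=p[m]
            _,L,S,_=cv2.connectedComponentsWithStats(m.astype(np.uint8),connectivity=8)
            for i in range(1,len(S)):
                if S[i,4]>40:print(n,"rail",S[i],rect(p[L==i]))
            m=M&(abs(p[...,2]-.012)<.003);print(n,"bed",rect(p[m]))
            m=M&(p[...,2]<.086)&(p[...,2]>.03)&(hsv[...,1]<70);
            _,L,S,_=cv2.connectedComponentsWithStats(m.astype(np.uint8))
            for i in range(1,len(S)):
                if S[i,4]>40:print(n,"gray",S[i],rect(p[L==i]),p[L==i].mean(0).round(3))
# enlarge
a=D["scene"]["color"][180:295,215:450];b=D["side"]["color"][135:275,205:360]
a=cv2.resize(a,(800,391),interpolation=2);b=cv2.resize(b,(620,560),interpolation=2)
cv2.imwrite("pics/a.png",a);cv2.imwrite("pics/b.png",b)
E
```

```text
scene m [299 199  19  14  86] (array([519.5,  11. ]), array([66.1, 18.3]), 81.3) [0.5203 0.0146 0.0606] 0.0016
scene m [265 200  45  24 560] (array([585.6,  -1.4]), array([ 71.2, 102.1]), 79.2) [0.5872 0.0035 0.0605] 0.0015
scene rail [237 220  19   9  69] (array([677.2, -56.3]), array([29.1, 48. ]), 52.6)
scene rail [265 220  58  20 161] (array([591. ,  37.3]), array([ 16.5, 169.7]), 79.7)
scene rail [226 228  31  20  74] (array([734.3, -15.7]), array([40.2, 93.7]), 20.2)
scene bed (array([6.011e+02, 5.000e-01]), array([161.7, 291.6]), 78.7)
scene gray [298 200  15  21  68] (array([532.6,  10.5]), array([66. , 10.2]), 79.1) [0.535 0.024 0.055]
scene gray [265 213  11  19  68] (array([641.4,   2.6]), array([47.2, 10.6]), 80.7) [0.643 0.012 0.053]
scene gray [226 221  18  24 217] (array([732. , -23.9]), array([84.8, 15.8]), 79.6) [ 0.736 -0.019  0.045]
scene gray [257 226   8  20 139] (array([703.8,  46.2]), array([ 9.6, 17.5]), 54.4) [0.704 0.046 0.058]
scene g [ 361  220   78   45 1202] (array([470.3, 276. ]), array([123.9, 135.3]), 85.6) [0.4807 0.2794 0.0735] 0.0013
scene pad 171 
[... 345 characters left out ...]
, 184.2]), 79.4)
side bed (array([588.4,  68.4]), array([318.1, 336.9]), 83.0)
side gray [258 212   8  27 126] (array([529.7,   6.2]), array([67.2, 11.6]), 79.5) [ 0.528 -0.003  0.057]
side gray [303 215   7  27 124] (array([638.1, -13.7]), array([65.2, 11.4]), 79.9) [ 0.636 -0.022  0.057]
side gray [341 217   7  32 190] (array([729.8, -29.4]), array([87.1, 14.1]), 80.0) [ 0.728 -0.038  0.049]
side gray [322 236  10  19 143] (array([676.9, -85.1]), array([10.7, 19.5]), 76.2) [ 0.677 -0.086  0.058]
side g [213 143  49  27 756] (array([470.8, 275.2]), array([128.9, 130.5]), 85.1) [0.4761 0.2713 0.0746] 0.0017
side pad 77 (array([463.1, 272.4]), array([30.8, 32.6]), 84.8) [0.4615 0.2699 0.0655]
```

View pics/a.png

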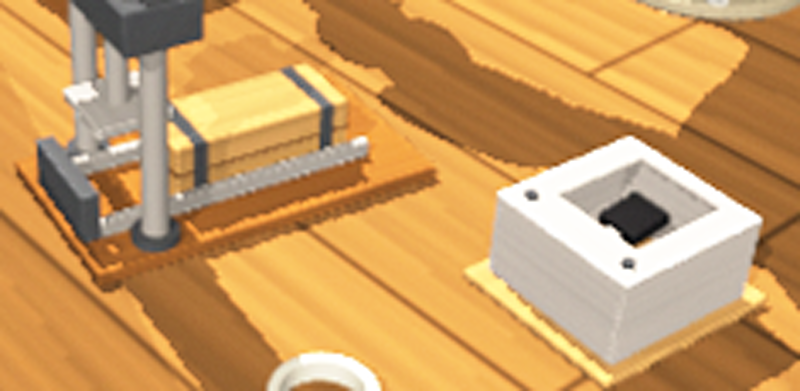

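View pics/b.png

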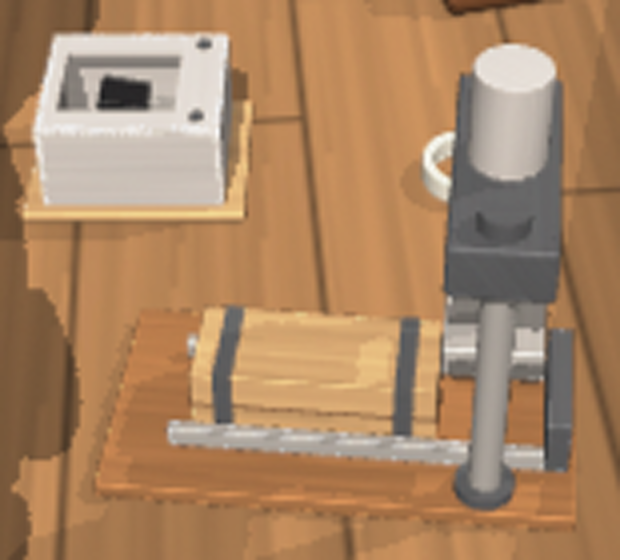

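The enlargements show the mould between the rails, about 66 mm short of the stop. The pad is visible through the window, and the bolts mark the guard's far (+x) side. The measured press axis is at -10.4°, and the mould's near face is about 500 mm along it. I'll move the shut fingers to behind that face.

Emit:
{"api": "apply_moves", "payload": {
  "rows": [
    {"xyz": [436,-383,0],"turn": [0,0,-1.25],"grip": 0},
    {"xyz": [436,-383,0],"turn": [0,0,-1.25],"grip": 0},
    {"xyz": [436,-383,0],"turn": [0,0,-1.25],"grip": 0},
    {"xyz": [436,-383,0],"turn": [0,0,-1.25],"grip": 0},
    {"xyz": [436,-383,0],"turn": [0,0,-1.25],"grip": 0},
    {"xyz": [436,-383,0],"turn": [0,0,-1.25],"grip": 0},
    {"xyz": [436,-383,0],"turn": [0,0,-1.25],"grip": 0},
    {"xyz": [436,-383,0],"turn": [0,0,-1.25],"grip": 0},
    {"xyz": [436,-383,0],"turn": [0,0,-1.25],"grip": 0},
    {"xyz": [436,-383,0],"turn": [0,0,-1.25],"grip": 0},
    {"xyz": [436,-383,0],"turn": [0,0,-1.25],"grip": 0},
    {"xyz": [436,-383,0],"turn": [0,0,-1.25],"grip": 0}
  ]
}}

```text
clock: 1.1
tcp_pos: [0.445, -0.0544, 0.2312]
orientation: [0.0, 0.659, 0.752, -0.0]
wrist_force: [0.6, -0.2, 0.7]
finger_gap: 0.0002
grip_force: 0.0
```

```bash
cat >> h.py <<'E'
from scipy.spatial.transform import Rotation as Ro
def goto(s,xyz_mm,yaw):
    q=s["orientation"];R=Ro.from_quat([q[1],q[2],q[3],q[0]])
    T=Ro.from_euler("z",yaw,degrees=True)*Ro.from_euler("x",180,degrees=True)
    return (R.inv().apply(np.array(xyz_mm)-s["tcp_pos"]*1000)).round(1),(R.inv()*T).as_rotvec().round(4)
E
python3 - <<'E'
from h import *;from workcell import env
s=env.get_state();print(goto(s,[476,18,150],169.6),s["joint_pos"].round(2),s["tcp_pos"])
E
```

```text
(array([67.7, 40.2, 81.2]), array([-1.000e-04,  0.000e+00, -1.258e+00])) [-0.3   0.07 -0.26  1.24 -0.    1.14] [ 0.44500311 -0.05435916  0.23118398]
```

Emit:
{"api": "apply_moves", "payload": {
  "rows": [
    {"xyz": [68,40,81],"turn": [0,0,-1.258],"grip": 0},
    {"xyz": [68,40,81],"turn": [0,0,-1.258],"grip": 0},
    {"xyz": [68,40,81],"turn": [0,0,-1.258],"grip": 0},
    {"xyz": [68,40,81],"turn": [0,0,-1.258],"grip": 0},
    {"xyz": [68,40,81],"turn": [0,0,-1.258],"grip": 0},
    {"xyz": [68,40,81],"turn": [0,0,-1.258],"grip": 0},
    {"xyz": [68,40,81],"turn": [0,0,-1.258],"grip": 0},
    {"xyz": [68,40,81],"turn": [0,0,-1.258],"grip": 0},
    {"xyz": [68,40,81],"turn": [0,0,-1.258],"grip": 0},
    {"xyz": [68,40,81],"turn": [0,0,-1.258],"grip": 0},
    {"xyz": [68,40,81],"turn": [0,0,-1.258],"grip": 0},
    {"xyz": [68,40,81],"turn": [0,0,-1.258],"grip": 0}
  ]
}}

```text
clock: 2.1
tcp_pos: [0.4754, 0.0162, 0.15]
orientation: [-0.0, 0.092, 0.996, -0.0]
wrist_force: [-1.7, 0.4, 0.5]
finger_gap: 0.0001
grip_force: 0.0
```

```bash
python3 - <<'E'
from h import *;from workcell import env,imaging
s=env.get_state();print(goto(s,[476,18,30],169.6),s["joint_pos"].round(2),s["tcp_pos"])
d=imaging.read_camera("wrist");cv2.imwrite("pics/w1.png",d["color"]);p=cloud(d);hsv=cv2.cvtColor(d["color"],cv2.COLOR_BGR2HSV)
c=np.linalg.inv(d["view"]);print(c.round(3).tolist())
u=np.array([.9836,-.1805]);n=np.array([.1805,.9836])
m=(p[...,2]>.055)&(p[...,2]<.068);P=p[m][:,:2]*1e3;print(m.sum(),np.percentile(P@u,[1,50,99]),np.percentile(P@n,[1,50,99]))
E
```

```text
(array([ -0.3,   1.9, 120. ]), array([-0.0001, -0.0006, -0.0032])) [-0.13  0.17 -0.35  1.05 -0.    0.05] [0.47542592 0.0162109  0.14999904]
[[0.184, 0.93, 0.317, 0.395], [0.983, -0.174, -0.06, 0.033], [-0.0, 0.323, -0.946, 0.293], [0.0, 0.0, 0.0, 1.0]]
2630 [446.05735943 508.5109591  627.94800587] [ 74.57161895 119.22013597 304.26743963]
```

View pics/w1.png

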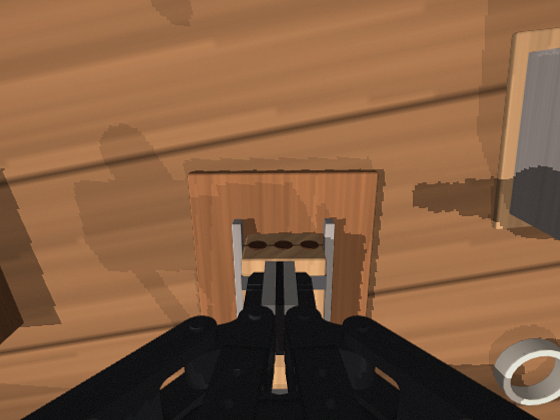

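The wrist view shows the mould's near face, with its three cavities, at (283,245). The rails are at u≈238 and 330, and the fingers are centred at u≈280.

```bash
python3 - <<'E'
from h import *;from workcell import env,imaging
d=imaging.read_camera("wrist")
u=np.array([.9836,-.1805]);n=np.array([.1805,.9836])
for nm,uv,h in[("top near edge",(283,260),62),("foot edge",(283,234),12),("railL",(238,222),26),("railR",(330,222),26),("bedL",(189,172),12),("bedR",(377,171),12),("ml",(243,260),62),("mr",(326,260),62)]:
    q=ray(d,uv,h/1e3)[:2]*1e3;print(nm,q.round(1),(q@u).round(1),(q@n).round(1))
s=env.get_state();print(s["tcp_pos"][:2]@u,s["tcp_pos"][:2]@n)
E
```

```text
top near edge [513.   13.3] 502.2 105.7
foot edge [513.5  13.7] 502.6 106.2
railL [490.1 -20. ] 485.7 68.8
railR [504.1  54.9] 485.9 145.0
bedL [444.2 -52.9] 446.5 28.1
bedR [472.  100.6] 446.1 184.2
ml [507.5 -16. ] 502.1 75.9
mr [518.9  44.8] 502.3 137.7
0.46481404467653203 0.10172714588649175
```

Emit:
{"api": "apply_moves", "payload": {
  "rows": [
    {"xyz": [0,4,30],"turn": [0,0,0],"grip": 0},
    {"xyz": [0,4,60],"turn": [0,0,0],"grip": 0},
    {"xyz": [0,4,90],"turn": [0,0,0],"grip": 0},
    {"xyz": [0,4,110],"turn": [0,0,0],"grip": 0},
    {"xyz": [0,4,119],"turn": [0,0,0],"grip": 0},
    {"xyz": [-10,4,119],"turn": [0,0,0],"grip": 0},
    {"xyz": [-18,4,119],"turn": [0,0,0],"grip": 0},
    {"xyz": [-22,4,119],"turn": [0,0,0],"grip": 0},
    {"xyz": [-26,4,119],"turn": [0,0,0],"grip": 0},
    {"xyz": [-30,4,119],"turn": [0,0,0],"grip": 0},
    {"xyz": [-34,4,119],"turn": [0,0,0],"grip": 0},
    {"xyz": [-38,4,119],"turn": [0,0,0],"grip": 0}
  ]
}}

```text
clock: 3.2
tcp_pos: [0.5127, 0.0135, 0.0323]
orientation: [-0.001, 0.091, 0.996, 0.0]
wrist_force: [-5.8, 1.6, 4.2]
finger_gap: -0.0001
grip_force: 3.1
```

Emit:
{"api": "apply_moves", "payload": {
  "rows": [
    {"xyz": [-4,0,0],"turn": [0,0,0],"grip": 0},
    {"xyz": [-8,0,0],"turn": [0,0,0],"grip": 0},
    {"xyz": [-12,0,0],"turn": [0,0,0],"grip": 0},
    {"xyz": [-16,0,0],"turn": [0,0,0],"grip": 0},
    {"xyz": [-20,0,0],"turn": [0,0,0],"grip": 0},
    {"xyz": [-24,0,0],"turn": [0,0,0],"grip": 0},
    {"xyz": [-28,0,0],"turn": [0,0,0],"grip": 0},
    {"xyz": [-32,0,0],"turn": [0,0,0],"grip": 0},
    {"xyz": [-36,0,0],"turn": [0,0,0],"grip": 0},
    {"xyz": [-40,0,0],"turn": [0,0,0],"grip": 0},
    {"xyz": [-42,0,0],"turn": [0,0,0],"grip": 0},
    {"xyz": [-44,0,0],"turn": [0,0,0],"grip": 0}
  ]
}}

```text
clock: 4.2
tcp_pos: [0.5563, 0.0055, 0.0322]
orientation: [-0.001, 0.091, 0.996, 0.0]
wrist_force: [-8.4, 1.6, 6.1]
finger_gap: -0.0001
grip_force: 4.1
```

Emit:
{"api": "apply_moves", "payload": {
  "rows": [
    {"xyz": [-1,0,0],"turn": [0,0,0],"grip": 0},
    {"xyz": [-2,0,0],"turn": [0,0,0],"grip": 0},
    {"xyz": [-3,0,0],"turn": [0,0,0],"grip": 0},
    {"xyz": [-4,0,0],"turn": [0,0,0],"grip": 0},
    {"xyz": [-5,0,0],"turn": [0,0,0],"grip": 0},
    {"xyz": [-6,0,0],"turn": [0,0,0],"grip": 0},
    {"xyz": [-7,0,0],"turn": [0,0,0],"grip": 0}
  ]
}}

```text
clock: 4.78
tcp_pos: [0.5628, 0.0043, 0.0322]
orientation: [-0.001, 0.091, 0.996, 0.0]
wrist_force: [-7.3, 1.3, 5.5]
finger_gap: 0.0001
grip_force: 3.6
```

Emit:
{"api": "apply_moves", "payload": {
  "rows": [
    {"xyz": [-0.7,0,0],"turn": [0,0,0],"grip": 0},
    {"xyz": [-1.4,0,0],"turn": [0,0,0],"grip": 0},
    {"xyz": [-2,0,0],"turn": [0,0,0],"grip": 0}
  ]
}}

```text
clock: 5.03
tcp_pos: [0.5648, 0.0039, 0.0322]
orientation: [-0.001, 0.091, 0.996, 0.0]
wrist_force: [-8.5, 0.9, 5.6]
finger_gap: -0.0
grip_force: 3.6
```

Emit:
{"api": "apply_moves", "payload": {
  "rows": [
    {"xyz": [-0.7,0,0],"turn": [0,0,0],"grip": 0},
    {"xyz": [-1.4,0,0],"turn": [0,0,0],"grip": 0},
    {"xyz": [-2,0,0],"turn": [0,0,0],"grip": 0}
  ]
}}

```text
clock: 5.28
tcp_pos: [0.5651, 0.0038, 0.0322]
orientation: [-0.002, 0.091, 0.996, 0.0]
wrist_force: [-11.9, 2.4, 10.1]
finger_gap: -0.0001
grip_force: 6.5
```

Emit:
{"api": "apply_moves", "payload": {
  "rows": [
    {"xyz": [-0.7,0,0],"turn": [0,0,0],"grip": 0},
    {"xyz": [-1.4,0,0],"turn": [0,0,0],"grip": 0},
    {"xyz": [-2,0,0],"turn": [0,0,0],"grip": 0}
  ]
}}

```text
clock: 5.53
tcp_pos: [0.5651, 0.0039, 0.0319]
orientation: [-0.004, 0.091, 0.996, 0.0]
wrist_force: [-17.8, 2.7, 13.8]
finger_gap: -0.0003
grip_force: 8.9
```

The mould is home: the hand stopped at 555 mm along the axis, against 555 predicted, and the force rose. I'll back off and lift.

Emit:
{"api": "apply_moves", "payload": {
  "rows": [
    {"xyz": [5,0,0],"turn": [0,0,0],"grip": 0},
    {"xyz": [15,0,0],"turn": [0,0,0],"grip": 0},
    {"xyz": [30,0,0],"turn": [0,0,0],"grip": 0},
    {"xyz": [50,0,0],"turn": [0,0,0],"grip": 0},
    {"xyz": [50,0,0],"turn": [0,0,0],"grip": 0},
    {"xyz": [60,0,-30],"turn": [0,0,0],"grip": 0},
    {"xyz": [70,0,-70],"turn": [0,0,0],"grip": 0},
    {"xyz": [70,0,-110],"turn": [0,0,0],"grip": 0},
    {"xyz": [70,0,-150],"turn": [0,0,0],"grip": 0},
    {"xyz": [70,0,-170],"turn": [0,0,0],"grip": 0},
    {"xyz": [70,0,-170],"turn": [0,0,0],"grip": 0}
  ]
}}

```text
clock: 6.45
tcp_pos: [0.5058, 0.0149, 0.2083]
orientation: [0.007, 0.091, 0.996, -0.0]
wrist_force: [0.3, -0.7, 0.2]
finger_gap: 0.0001
grip_force: 0.0
```

```bash
python3 - <<'E'
from h import *;from workcell import env,imaging
s=env.get_state();print(goto(s,[485,276,200],175.4),s["tcp_pos"])
d=imaging.read_camera("scene");cv2.imwrite("pics/s2.png",cv2.resize(d["color"][120:270,190:360],(680,600),interpolation=2))
p=cloud(d);u=np.array([.9836,-.1805]);hsv=cv2.cvtColor(d["color"],cv2.COLOR_BGR2HSV)
m=(p[...,2]>.056)&(p[...,2]<.068)&(hsv[...,1]>60);m[:195]=0;m[258:]=0;m[:,:225]=0;m[:,345:]=0
print(np.percentile(p[m][:,:2]@u,[1,50,99]))
E
```

```text
(array([ 67.8, 253. ,   7.5]), array([-1.000e-04,  1.360e-02, -1.017e-01])) [0.50578272 0.01492494 0.20828949]
[0.56722143 0.62583812 0.71597118]
```

View pics/s2.png

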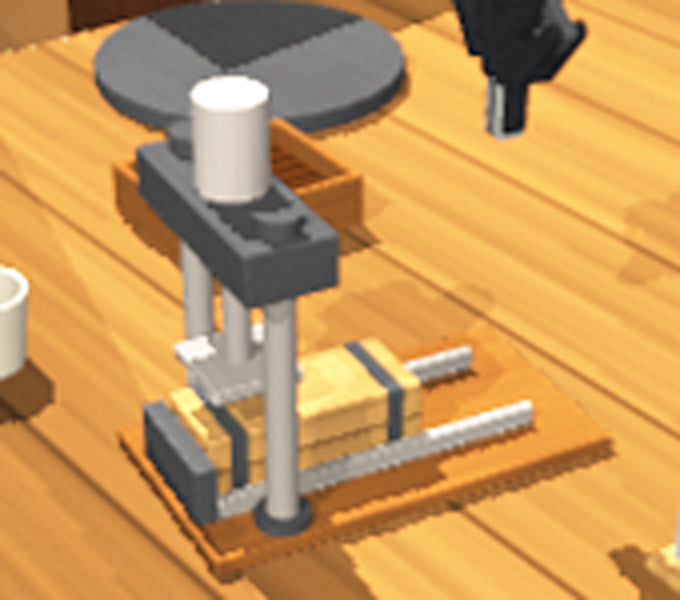

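The mould now sits against the stop (crop pixel 200,450), spanning 567–716 mm along the axis as expected. Next I'll go above the guard to see the window.

Emit:
{"api": "apply_moves", "payload": {
  "rows": [
    {"xyz": [68,253,8],"turn": [0,0.0136,-0.102],"grip": 0},
    {"xyz": [68,253,8],"turn": [0,0.0136,-0.102],"grip": 0},
    {"xyz": [68,253,8],"turn": [0,0.0136,-0.102],"grip": 0},
    {"xyz": [68,253,8],"turn": [0,0.0136,-0.102],"grip": 0},
    {"xyz": [68,253,8],"turn": [0,0.0136,-0.102],"grip": 0},
    {"xyz": [68,253,8],"turn": [0,0.0136,-0.102],"grip": 0},
    {"xyz": [68,253,8],"turn": [0,0.0136,-0.102],"grip": 0},
    {"xyz": [68,253,8],"turn": [0,0.0136,-0.102],"grip": 0},
    {"xyz": [68,253,8],"turn": [0,0.0136,-0.102],"grip": 0},
    {"xyz": [68,253,8],"turn": [0,0.0136,-0.102],"grip": 0}
  ]
}}

```text
clock: 7.33
tcp_pos: [0.4799, 0.2757, 0.1926]
orientation: [-0.007, 0.04, 0.999, 0.0]
wrist_force: [-0.3, -0.0, 0.5]
finger_gap: 0.0004
grip_force: 0.0
```

```bash
python3 - <<'E'
from h import *;from workcell import env,imaging
s=env.get_state();print(s["tcp_pos"],s["joint_pos"].round(2))
d=imaging.read_camera("wrist");cv2.imwrite("pics/w3.png",d["color"])
E
```

```text
[0.47989727 0.2756675  0.19255083] [ 0.37  0.3  -0.07  1.21  0.01  0.45]
```

View pics/w3.png

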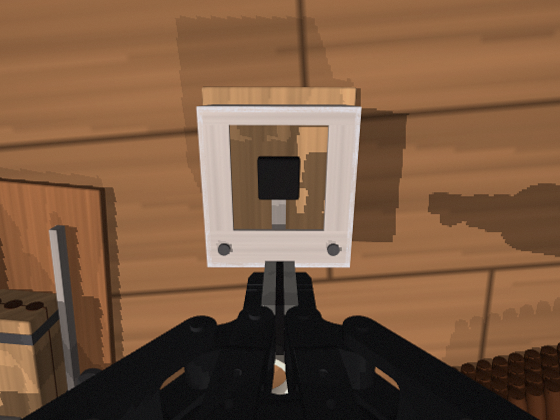

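The wrist view shows the window opening from (230,126) to (327,230), the pad at (279,178), and the lever arm running down the image to its pivot (+x).

```bash
python3 - <<'E'
from h import *;from workcell import env,imaging
d=imaging.read_camera("wrist");g=cv2.cvtColor(d["color"],cv2.COLOR_BGR2HSV)
w=((g[...,1]<60)&(g[...,2]>120)).astype(np.uint8)
# window edges: largest hole of the white ring
C,H=cv2.findContours(w,cv2.RETR_CCOMP,cv2.CHAIN_APPROX_NONE)
hs=[c for c,h in zip(C,H[0]) if h[3]>=0 and cv2.contourArea(c)>1000]
for c in hs:
    P=np.array([ray(d,q,.075) for q in c[:,0].astype(float)]);print("hole",rect(P))
o=max((c for c,h in zip(C,H[0]) if h[3]<0),key=cv2.contourArea);P=np.array([ray(d,q,.075) for q in o[:,0].astype(float)]);print("guard outer",rect(P))
for uv in[(230,126),(327,126),(327,230),(232,230)]:print(ray(d,uv,.075).round(4))
m=(g[...,2]<60).astype(np.uint8);m[:150]=0;m[206:]=0;m[:,:250]=0;m[:,310:]=0
v,u=np.nonzero(m);P=np.array([ray(d,q,.066) for q in zip(u.astype(float),v.astype(float))]);print("pad",rect(P),P.mean(0))
z=cloud(d);print("z pad",np.nanmedian(z[170:190,265:290,2]),"top",np.nanmedian(z[120:230,335:345,2]))
for uv in [(279,157),(279,199),(258,178),(300,178)]:print(ray(d,uv,.066).round(4))
s=env.get_state();print(goto(s,[463,275,120],175.4))
E
```

```text
hole (array([461.7, 277.6]), array([75.1, 84.9]), 85.3)
guard outer (array([472. , 276.8]), array([120.5, 129.6]), 85.3)
[0.4187 0.245  0.075 ]
[0.4245 0.3165 0.075 ]
[0.5072 0.3134 0.075 ]
[0.5009 0.2362 0.075 ]
pad (array([462.4, 277.3]), array([33.1, 34.4]), 85.3) [0.4620464  0.27737475 0.066     ]
z pad 0.06609953576265395 top 0.07511590797439024
[0.4461 0.2791 0.066 ]
[0.4805 0.2763 0.066 ]
[0.4616 0.2609 0.066 ]
[0.4643 0.2945 0.066 ]
(array([16.1, -1.6, 73.3]), array([ 0.0001, -0.0138, -0.0017]))
```

Window, pad and guard sizes and heights all match the given ones; the pad centre is at (462, 277). I'll go above it, slightly to the -x side of its centre.

Emit:
{"api": "apply_moves", "payload": {
  "rows": [
    {"xyz": [22.6,0,0],"turn": [0,-0.0138,0],"grip": 0},
    {"xyz": [22.6,0,30],"turn": [0,-0.0138,0],"grip": 0},
    {"xyz": [22.6,0,60],"turn": [0,-0.0138,0],"grip": 0},
    {"xyz": [22.6,0,85],"turn": [0,-0.0138,0],"grip": 0},
    {"xyz": [22.6,0,93],"turn": [0,-0.0138,0],"grip": 0},
    {"xyz": [22.6,0,93],"turn": [0,-0.0138,0],"grip": 0},
    {"xyz": [22.6,0,93],"turn": [0,-0.0138,0],"grip": 0}
  ]
}}

```text
clock: 8.02
tcp_pos: [0.4567, 0.278, 0.1012]
orientation: [0.0, 0.041, 0.999, 0.0]
wrist_force: [0.6, 0.2, -0.2]
finger_gap: -0.0002
grip_force: 0.0
```

```bash
python3 - <<'E'
from h import *;from workcell import env,imaging
s=env.get_state();print(s["tcp_pos"],s["orientation"],goto(s,[456.5,277.5,70],175.4))
a=imaging.read_camera("side")["color"][80:200,160:320];b=imaging.read_camera("scene")["color"][160:290,340:460]
cv2.imwrite("pics/p4.png",np.hstack([cv2.resize(a,(480,360),interpolation=2),cv2.resize(b,(320,347),interpolation=2)[:347].copy() if 0 else cv2.resize(b,(320,360),interpolation=2)]))
E
```

```text
[0.45667316 0.27796172 0.10118867] [1.92093907e-04 4.06328042e-02 9.99174086e-01 2.89527334e-04] (array([ 0.1, -0.5, 31.2]), array([ 0.0006,  0.0004, -0.001 ]))
```

View pics/p4.png

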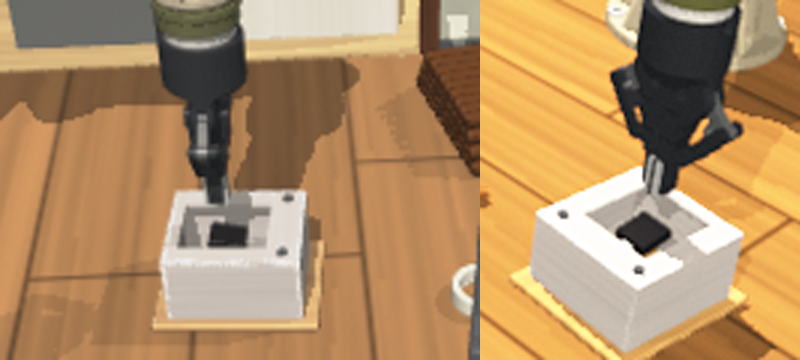

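The views show the slim fingertips above the pad. The linkage flares out higher up, so I'll check its width against height before inserting.

```bash
python3 - <<'E'
from h import *;from workcell import env,imaging
s=env.get_state();t=s["tcp_pos"]
P=[]
for n in("scene","side"):
    d=imaging.read_camera(n);p=cloud(d).reshape(-1,3);P.append(p[np.isfinite(p[:,0])])
P=np.vstack(P);q=P-t;m=(abs(q[:,0])<.09)&(abs(q[:,1])<.09)&(q[:,2]>0)&(q[:,2]<.1);q=q[m]
for a in range(0,100,8):
    k=q[(q[:,2]>a/1e3)&(q[:,2]<(a+8)/1e3)]
    if len(k)>3:print(a,len(k),(np.percentile(k,[2,98],axis=0)[:,:2]*1e3).round(0).tolist())
E
```

```text
0 30 [[-10.0, -12.0], [13.0, 13.0]]
8 59 [[-6.0, -16.0], [13.0, 13.0]]
16 61 [[-11.0, -15.0], [12.0, 14.0]]
24 58 [[-10.0, -14.0], [13.0, 14.0]]
32 40 [[-5.0, -15.0], [12.0, 14.0]]
40 59 [[-10.0, -31.0], [15.0, 29.0]]
48 130 [[-10.0, -36.0], [15.0, 34.0]]
56 98 [[-13.0, -42.0], [16.0, 41.0]]
64 153 [[-14.0, -49.0], [18.0, 47.0]]
72 142 [[-14.0, -56.0], [19.0, 53.0]]
80 186 [[-17.0, -62.0], [19.0, 60.0]]
88 232 [[-16.0, -62.0], [20.0, 61.0]]
96 99 [[-16.0, -52.0], [20.0, 50.0]]
```

The width is ±15 mm up to 40 mm above the tip, and at most about 30 mm has to go in, so it fits.

Emit:
{"api": "apply_moves", "payload": {
  "rows": [
    {"xyz": [0,-0.5,12],"turn": [0,0,0],"grip": 0},
    {"xyz": [0,-0.5,24],"turn": [0,0,0],"grip": 0},
    {"xyz": [0,-0.5,31],"turn": [0,0,0],"grip": 0},
    {"xyz": [0,-0.5,34],"turn": [0,0,0],"grip": 0},
    {"xyz": [0,-0.5,37],"turn": [0,0,0],"grip": 0},
    {"xyz": [0,-0.5,40],"turn": [0,0,0],"grip": 0},
    {"xyz": [0,-0.5,43],"turn": [0,0,0],"grip": 0},
    {"xyz": [0,-0.5,46],"turn": [0,0,0],"grip": 0},
    {"xyz": [0,-0.5,49],"turn": [0,0,0],"grip": 0},
    {"xyz": [0,-0.5,51],"turn": [0,0,0],"grip": 0}
  ]
}}

```text
clock: 9.05
tcp_pos: [0.4556, 0.2784, 0.0493]
orientation: [-0.0, 0.04, 0.999, 0.0]
wrist_force: [-4.2, 1.2, 4.3]
finger_gap: 0.0002
grip_force: 2.5
```

Emit:
{"api": "apply_moves", "payload": {
  "rows": [
    {"xyz": [0,0,1],"turn": [0,0,0],"grip": 0},
    {"xyz": [0,0,2],"turn": [0,0,0],"grip": 0},
    {"xyz": [0,0,3],"turn": [0,0,0],"grip": 0},
    {"xyz": [0,0,4],"turn": [0,0,0],"grip": 0},
    {"xyz": [0,0,5],"turn": [0,0,0],"grip": 0}
  ]
}}

```text
clock: 9.47
tcp_pos: [0.4559, 0.2783, 0.0444]
orientation: [-0.0, 0.04, 0.999, 0.0]
wrist_force: [-4.2, 1.3, 3.6]
finger_gap: -0.0004
grip_force: 2.4
```

Emit:
{"api": "apply_moves", "payload": {
  "rows": [
    {"xyz": [0,0,0.8],"turn": [0,0,0],"grip": 0},
    {"xyz": [0,0,1.6],"turn": [0,0,0],"grip": 0},
    {"xyz": [0,0,2.4],"turn": [0,0,0],"grip": 0},
    {"xyz": [0,0,2.4],"turn": [0,0,0],"grip": 0}
  ]
}}

```text
clock: 9.8
tcp_pos: [0.456, 0.2784, 0.0436]
orientation: [0.0, 0.04, 0.999, 0.001]
wrist_force: [-8.2, 1.0, 15.4]
finger_gap: 0.0001
grip_force: 8.4
```

Emit:
{"api": "apply_moves", "payload": {
  "rows": [
    {"xyz": [0,0,1],"turn": [0,0,0],"grip": 0},
    {"xyz": [0,0,2],"turn": [0,0,0],"grip": 0},
    {"xyz": [0,0,2],"turn": [0,0,0],"grip": 0}
  ]
}}

```text
clock: 10.05
tcp_pos: [0.4561, 0.2784, 0.0432]
orientation: [0.001, 0.04, 0.999, 0.001]
wrist_force: [-11.8, -2.1, 27.8]
finger_gap: -0.0005
grip_force: 14.7
```

The lever is hard on its stop. I'll withdraw straight up.

Emit:
{"api": "apply_moves", "payload": {
  "rows": [
    {"xyz": [0,0,-5],"turn": [0,0,0],"grip": 0},
    {"xyz": [0,0,-15],"turn": [0,0,0],"grip": 0},
    {"xyz": [0,0,-35],"turn": [0,0,0],"grip": 0},
    {"xyz": [0,0,-60],"turn": [0,0,0],"grip": 0},
    {"xyz": [0,0,-100],"turn": [0,0,0],"grip": 0},
    {"xyz": [-10,0,-140],"turn": [0,0,0],"grip": 0},
    {"xyz": [-22,0,-155],"turn": [0,0,0],"grip": 0},
    {"xyz": [-22,0,-155],"turn": [0,0,0],"grip": 0},
    {"xyz": [-22,0,-155],"turn": [0,0,0],"grip": 0}
  ]
}}

```text
clock: 10.8
tcp_pos: [0.48, 0.2763, 0.1965]
orientation: [0.002, 0.04, 0.999, 0.001]
wrist_force: [-0.4, 0.4, -0.7]
finger_gap: 0.0001
grip_force: 0.0
```

```bash
python3 - <<'E'
from h import *;from workcell import env,imaging
s=env.get_state();print(s["tcp_pos"],s["wrist_force"])
d=imaging.read_camera("wrist");z=cloud(d);g=cv2.cvtColor(d["color"],cv2.COLOR_BGR2HSV)
m=(g[...,2]<60)&(z[...,2]<.07)&(z[...,2]>.02)&(abs(z[...,0]-.46)<.03)&(abs(z[...,1]-.277)<.03)
P=z[m];A=np.c_[P[:,:2]-P[:,:2].mean(0),np.ones(len(P))];k=np.linalg.lstsq(A,P[:,2],rcond=None)[0];print("pad n",m.sum(),P.mean(0),"tilt",np.arctan(np.hypot(*k[:2])),k)
e=imaging.read_camera("scene")
a=e["color"][120:270,190:360]
cv2.imwrite("pics/end.png",np.hstack([cv2.resize(a,(400,353),interpolation=2),cv2.resize(d["color"],(400,300))[:,:] if 0 else cv2.resize(d["color"],(400,353))]))
E
```

```text
[0.4800422  0.27631967 0.19646811] [-0.42629911  0.36279664 -0.69101593]
pad n 1549 [0.46097907 0.27775044 0.04362708] tilt 0.18284072742332425 [ 0.18439242 -0.01376982  0.04362708]
```

View pics/end.png

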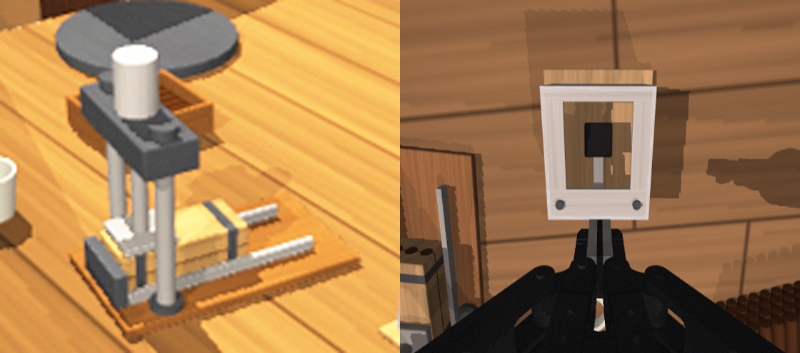

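The pad is now at z = 43.6 mm, about 31 mm below the guard's top face, so the lever is fully down. The plate (crop pixel 130,235) has dropped onto the mould, which is still against the stop. I'll raise the hand clear and hand in.

Emit:
{"api": "apply_moves", "payload": {
  "rows": [
    {"xyz": [0,0,-30],"turn": [0,0,0],"grip": 0},
    {"xyz": [0,0,-60],"turn": [0,0,0],"grip": 0},
    {"xyz": [0,0,-80],"turn": [0,0,0],"grip": 0},
    {"xyz": [0,0,-80],"turn": [0,0,0],"grip": 0},
    {"xyz": [0,0,-80],"turn": [0,0,0],"grip": 0},
    {"xyz": [0,0,-80],"turn": [0,0,0],"grip": 0}
  ]
}}

```text
clock: 11.4
tcp_pos: [0.477, 0.276, 0.2732]
orientation: [-0.001, 0.04, 0.999, -0.0]
wrist_force: [0.9, -1.4, -0.2]
finger_gap: -0.0003
grip_force: 0.0
```

```bash
python3 -c "
from workcell import ticket
print(ticket.hand_in())"
```

```text
the job is handed in; nothing more can be done
None
```

The mould is home against the back stop, the lever was pressed down onto its stop so the plate dropped over the mould, the hand is withdrawn, and the job was handed in at about 11.4 s; the hand-in returned no verdict.

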